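Key a turntable plate onto its wheel head and bolt it

TASK

The round metal turntable plate is not home: it rides on the three hidden keys of the wheel head under it. Turn it in place, by pushing one of its blue pegs round, until its keyways find the keys and it drops flush, and do not force it once it has dropped; then push the red-knobbed bolt fully home over the plate's edge. Leave the jar, bowl, tape roll, dome and plaster block where they are.

Things in the scene. Friction and masses are not known exactly. Their poses are not given: they have to be found in the camera images.
- plate_top (a point): centre of the loose turntable plate's upper face: aluminium disc, 200 mm in diameter, 10 mm thick, 0.8 kg; z up, x towards blue peg A. The hub under it (36 mm high) has three keyways 120 degrees apart and turns on a short spindle (1 mm play). This point is 89 mm above the worktop while the plate rides on the hidden keys, 81 mm when it is home.
- peg_a (a point): blue upright peg A on the plate, 24 mm in diameter, 35 mm high, 68 mm from the plate's centre; this point is half-way up (17.5 mm above the disc). Pushing the plate round takes about 2 N here. The keys' angle is unknown: turned either way, the plate finds them within 1.8 rad, drops 8 mm by its own weight and stops hard (0.1 rad of play); if it hangs part-way, ease off and nudge again. Never use over 60 N.
- peg_b (a point): blue upright peg B, the same, on the opposite side of the centre; this point is half-way up
- stand_center (a point): centre, at worktop height, of the fixed green round stand (foot 216 mm in diameter, with a collar of 200 mm up to 67 mm high that hides the keys) below the plate, on the axis of turning. Its y axis points level from the centre out to the bolt's bracket, fixed to the stand; z is up.
- bolt_knob (a point): middle of the bolt's red knob, an upright cylinder 20 mm in diameter, 30 mm high, its middle 114 mm above the worktop and 143 to 151 mm from the turning axis at the start; it passes 3 mm over a guide 96 mm high. It stands on a flat steel bolt 24 mm wide whose tip is 37 mm nearer the axis than the knob's centre.
- bolt (a joint): travel of the bolt in m, level towards the turning axis: 0 fully out, 0.028 fully home (hard stop), its tip then 14 mm over the disc's edge. Until the plate is home, the disc's edge blocks it at about 0.013. About 2 N of friction; it stays where it is left.
- dome_c (a point): bystander: white cast dome with ridges, 101 mm wide, 53 mm high; this point is half-way up
- jar_c (a point): bystander: white jar with a blue lid, 65 mm wide, 92 mm high; half-way up
- tape_c (a point): bystander: roll of tape, 68 mm wide, 24 mm high; half-way up
- bowl_c (a point): bystander: small white bowl, 68 mm wide, 34 mm high; half-way up
- plaster_c (a point): bystander: white plaster block, 45 x 90 x 30 mm; half-way up

How it is judged:
On the way, in this order (a step that is already met when the one before it is completed fails the run):
1. the plate has dropped onto the keys and lies level (height (world z) of plate_top below 0.0835 m and angle between plate_top's own z axis and vertical below 0.03 rad), for 0.2 s.
2. the bolt is home over the plate's edge (value of joint bolt above 0.025 m), for 0.2 s.
At the end, for the whole second after the job is handed in: The plate lies flush on the wheel head (its upper face below 83.5 mm, where 81 mm is fully home and 89 mm is riding on the keys; tilt under 0.03 rad; within 5 mm of the stand's axis) and the bolt is home (travel over 25 mm of 28 mm) (all of step 1 and horizontal distance between plate_top and stand_center below 0.005 m and value of joint bolt above 0.025 m); the robot touches nothing.
It fails at once if the plate is lifted or tipped instead of being turned in place (height (world z) of plate_top above 0.104 m or angle between plate_top's own z axis and vertical above 0.2 rad).
It fails at once if the plate is forced (more than 60 N from the robot) (contact force between the arm and plate above 60 N).
It fails at once if a bystander is moved by more than 30 mm (distance of any of dome_c, jar_c, tape_c, bowl_c, plaster_c from where it was at the start of the episode above 0.03 m).
It also fails if it takes over 64 s, if anything falls off the work surface, if the arm or the gripper's body presses on something with over 40 N, if the wrist force passes 120 N, or if a joint passes its speed limit or range.

ROBOT

A 6-joint arm with a two-finger parallel gripper is mounted at the origin on a cart in front of the work surface, level with it; the furniture and walls round the work are solid. World frame = base frame: x ahead of the robot, y to its left, z up, the work surface at z = 0. Lengths are in m, angles in rad, forces in N, time in s.
With the tool pointing down it reaches from about 0.25 to 0.775 m from the base axis. Payload 4 kg.
Tool frame: the origin (TCP) lies at the very end of the fingers, on their centre line; the grasp point (between the pads) lies 19 mm behind it; y points along the fingers, x is the direction in which the jaws open and shut, and the axes are right-handed (so a half turn about y gives the same grasp; the last joint's range is limited). The gripper opens to 94 mm and grips with 3 to 60 N. Pads are 16 mm wide; open, the fingers measure 119 mm over their backs; the gripper's body (75 mm by 177 mm) begins 78 mm behind the grasp point.
Start: joints at [-1.325, 0.087, 1.371, -0, 1.684, -0.103], TCP at [0.188, -0.517, 0.206] pointing down, gripper open.
Joint ranges: [-3.1, 3.1], [-0.76, 2.03], [0.27, 2.55], [-1.08, 4.22], [0.17, 2.65], [-2.57, 2.57]. Speed limits (rad/s): [2.79, 2.79, 3.14, 3.14, 3.14, 3.14].

INTERFACE

Orientations are given as [roll, pitch, yaw] about the fixed x, y, z axes, in that order (R = Rz(yaw) Ry(pitch) Rx(roll)).
In Python, from bench import robot gives the robot as it stands.
- The arm moves only by the shell command python3 -m handwheel 'ROWS' [OPENING]. ROWS is JSON, a list of rows, each an object with "delta_pos": the shift along the tool's x, y, z in mm, a list of three; "yaw": the turn about the tool's y in rad. A call has 1 to 12 rows; each row is the pose to reach, as a shift and turn from the pose commanded when the call began, along the tool's axes at that moment; what a row does not reach only later rows make up. A row lasts 1/10 s, in which the tool goes at most 50 mm and 8.59 degrees, less where a joint would pass 70% of its speed; a pose out of reach is approached as far as the arm can. A call with a gripper value outside its range is refused whole. OPENING is the closure in counts, from 0 (fully open) to 255 (shut), set as the call begins (- or left out, the last holds). The fingers move at their own pace and stop on an object; the grip force is fixed at half the most. Time passes only in rows, so rows that repeat a pose let the fingers close. It gives the time, the measured TCP pose, the force and the opening at its end, in the units of the state.
- robot.get_obs(): the state, without advancing time (a new reading comes with each control period).
- robot.snapshot(name): name is "side" or "top" or "wrist"; returns a dict with "image" (420x560x3 uint8, red, green, blue), "fx", "fy", "cx", "cy" (pixels), "rvec" (rotation vector, rad) and "tvec" (3), from world to camera coordinates, as OpenCV has them. Camera axes: x right, y down, z forward; pixel columns grow to the right and rows downward; lengths in m; the calibration is good to about 2 mm. A picture is of the moment at which its call begins. There is no depth.
- robot.close_job(): hands the job in, once; it reports no verdict.
The state is a dict: "time": time; "joint_positions": joint angles; "qvel": joint speeds; "joint_torque": joint torques, N m; "tool_pos": TCP position; "ee_rot": TCP orientation; "wrist_force": force on the tool from outside, world axes, zero at the start; "wrist_torque": the same for the moment, N m; "width": finger opening in m.
Only numpy, scipy, OpenCV 4.12 (cv2) and the standard library are available. Lean on these libraries where they do the work, as an engineer would, in place of code of your own. Each camera call takes 0.05 s, during which the arm holds its last target.

## Working session

There is one attempt and no reset: what is moved stays moved. The work goes in short steps, Python scripts to look and compute and a shell command to move; the robot and the scene stay as the last step left them, time stands still between calls to the robot, and variables do not carry over. Pictures are saved under pics/ and viewed, and the job is handed in when it is done.

```bash
mkdir -p pics; ls; python3 - <<'E'
from bench import robot
import cv2
o=robot.get_obs(); print({k:o[k] for k in('time','tool_pos','ee_rot','wrist_force','width')})
for n in('side','top','wrist'):
    s=robot.snapshot(n); cv2.imwrite(f'pics/{n}0.png',s['image'][:,:,::-1])
    print(n,s['fx'],s['cx'],s['cy'],s['rvec'],s['tvec'])
E
```

```text
pics
{'time': 0.0, 'tool_pos': array([ 0.18783791, -0.51634324,  0.20431276]), 'ee_rot': array([-1.57058246,  0.00216564, -1.22194694]), 'wrist_force': array([-0.62570611,  0.31272031, -0.38808679]), 'width': 0.09391008313416283}
side 494.82587719904046 270.78325574053827 216.9909832886863 [ 0.0165934  -2.59697681  1.70787952] [0.56253503 0.0223087  1.29228757]
top 510.9691394493547 279.9756630715182 207.66932319521646 [ 2.12060392 -2.14925735  0.18609175] [0.17010178 0.54711306 1.11461478]
wrist 301.0471674316179 280.26921242439244 211.58069034378167 [-2.38797743  1.67053242  0.22729499] [-0.55070131 -0.02817146  0.39056294]
```

View pics/side0.png

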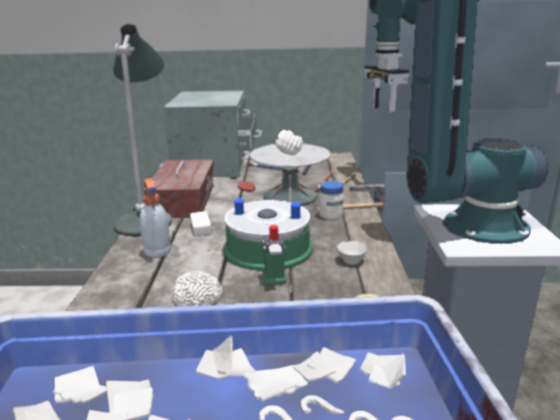

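View pics/top0.png

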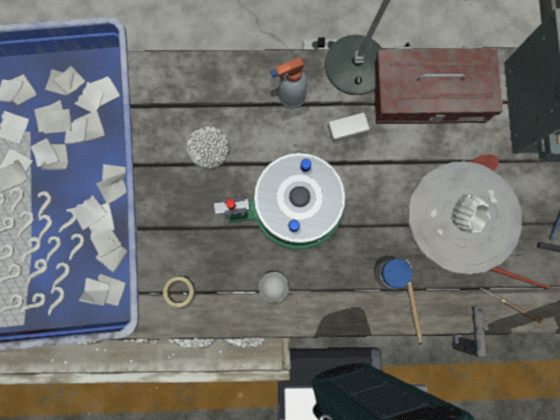

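View pics/wrist0.png

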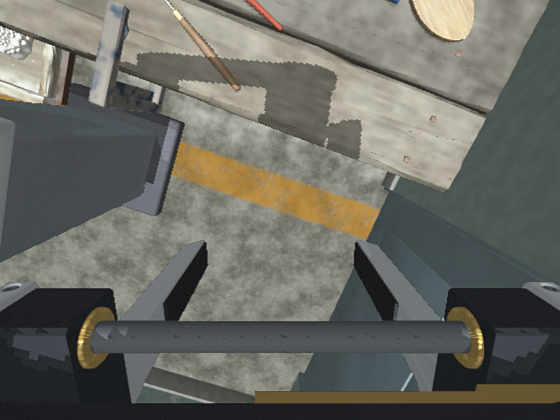

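The top view shows the plate centred near (299,198), with blue pegs at (306,165) and (294,226) and the red knob at (230,203). The bowl is at (274,287), the jar at (396,273), the block at (349,126) and the dome at (208,147). The side view agrees with this layout. Next I'll turn these pixels into positions.

```bash
cat > h.py <<'E'
import numpy as np, cv2
from bench import robot
def ray(s,u,v):
    R=cv2.Rodrigues(np.array(s['rvec'],float))[0]; t=np.array(s['tvec'],float)
    d=R.T@np.array([(u-s['cx'])/s['fx'],(v-s['cy'])/s['fy'],1]); return -R.T@t,d
def onz(s,u,v,z):
    c,d=ray(s,u,v); return c+d*(z-c[2])/d[2]
def proj(s,p):
    K=np.array([[s['fx'],0,s['cx']],[0,s['fy'],s['cy']],[0,0,1.]])
    return cv2.projectPoints(np.array(p,float).reshape(1,3),np.array(s['rvec'],float),np.array(s['tvec'],float),K,None)[0].ravel()
def blobs(s,col,roi=None,amin=15):
    im=s['image'].astype(int); r,g,b=im[...,0],im[...,1],im[...,2]
    m={'blue':(b>110)&(b>1.8*r)&(b>1.6*g),'red':(r>120)&(r>2.2*g)&(r>2.2*b)}[col]
    m=m.astype(np.uint8)
    if roi: 
        k=np.zeros_like(m);k[roi[1]:roi[3],roi[0]:roi[2]]=1;m*=k
    n,l,st,c=cv2.connectedComponentsWithStats(m)
    return [(c[i].round(1),st[i].tolist()) for i in range(1,n) if st[i][4]>=amin]
def two(a,pa,b,pb):
    c1,d1=ray(a,*pa);c2,d2=ray(b,*pb)
    x=np.linalg.lstsq(np.c_[d1,-d2],c2-c1,rcond=None)[0]
    p,q=c1+d1*x[0],c2+d2*x[1]; return (p+q)/2,np.linalg.norm(p-q)
E
python3 - <<'E'
from h import *
t=robot.snapshot('top');s=robot.snapshot('side')
R=cv2.Rodrigues(np.array(t['rvec']))[0];print('cam',-R.T@t['tvec'])
for n,sn,roi in(('top',t,(210,140,350,250)),('side',s,(220,190,320,260))):
    for col in('blue','red'):
        for c,st in blobs(sn,col,roi): print(n,col,c,st,onz(sn,*c,.1065 if n=='side' else .12).round(4))
B=[c for c,_ in blobs(t,'blue',(210,140,350,250))];b=[c for c,_ in blobs(s,'blue',(220,190,320,260))]
for i in B:
    for j in b: print(i,j,two(t,i,s,j))
# disc top ellipse
im=t['image'].astype(int); g=im.min(2); m=((g>135)&(im.max(2)-g<30)).astype(np.uint8)
k=np.zeros_like(m);k[145:250,250:350]=1;m*=k
cs=max(cv2.findContours(m,0,1)[0],key=cv2.contourArea);h=cv2.convexHull(cs)
e=cv2.fitEllipse(h);print(e,onz(t,*e[0],.089))
for nm,u,v,z in(('bowl',274,287,.034),('jar',397,273,.092),('tape',178,291,.024),('plaster',349,126,.03),('dome',208,147,.04)):print(nm,onz(t,u,v,z).round(3))
E
```

```text
cam [0.35366668 0.16924532 1.19034   ]
top blue [305.6 163.7] [301, 159, 10, 10, 80] [0.6322 0.1066 0.12  ]
top blue [293.7 224.9] [289, 220, 10, 10, 80] [0.4994 0.1347 0.12  ]
top red [230.  202.9] [226, 199, 9, 9, 61] [0.5484 0.2694 0.12  ]
side blue [238.7 205.5] [235, 198, 8, 16, 114] [0.6338 0.1067 0.1065]
side blue [295.2 209.3] [292, 202, 9, 16, 116] [0.5004 0.1337 0.1065]
side red [273.5 232.7] [270, 226, 8, 14, 94] [0.5478 0.26   0.1065]
[305.6 163.7] [238.7 205.5] (array([0.63478361, 0.10578529, 0.1063875 ]), np.float64(0.0018937503093186601))
[305.6 163.7] [295.2 209.3] (array([0.56406449, 0.11569727, 0.11951605]), np.float64(0.13316546046675376))
[293.7 224.9] [238.7 205.5] (array([0.56593327, 0.13745953, 0.11163241]), np.float64(0.1297575087676257))
[293.7 224.9] [295.2 209.3] (array([0.50080117, 0.13427456, 0.10680232]), np.float64(0.0007932762395648658))
((299.2827453613281, 196.93234252929688), (89.75480651855469, 91.37875366210938), 94.10269927978516) [0.5653732  0.12028592 0.089     ]
bowl [0.372 0.179 0.034]
jar [ 0.397 -0.085  0.092]
tape [0.366 0.395 0.024]
plaster [ 0.746 -0.004  0.03 ]
dome [0.696 0.328 0.04 ]
```

```bash
python3 - <<'E'
from h import *
t=robot.snapshot('top');s=robot.snapshot('side')
for z in(0,.1,.2):print(z,[ (n,onz(t,*p,z).round(3)[:2].tolist()) for n,p in(('stand',(466,217)),('standnear',(460,272)),('vise',(478,330)),('standleft',(410,215)))])
print(two(t,(466,217),s,(290,155)))
c=lambda a,x0,y0,x1,y1:cv2.resize(a['image'][y0:y1,x0:x1,::-1],None,fx=4,fy=4,interpolation=2)
cv2.imwrite('pics/c1.png',c(s,220,120,420,260));cv2.imwrite('pics/c2.png',c(t,370,230,560,370))
E
```

```text
0 [('stand', [0.529, -0.276]), ('standnear', [0.401, -0.252]), ('vise', [0.269, -0.284]), ('standleft', [0.536, -0.144])]
0.1 [('stand', [0.514, -0.239]), ('standnear', [0.397, -0.217]), ('vise', [0.276, -0.246]), ('standleft', [0.52, -0.118])]
0.2 [('stand', [0.5, -0.201]), ('standnear', [0.393, -0.182]), ('vise', [0.283, -0.208]), ('standleft', [0.505, -0.091])]
(array([ 0.5094773 , -0.22672869,  0.13165032]), np.float64(0.0005285920820760343))
```

View pics/c1.png

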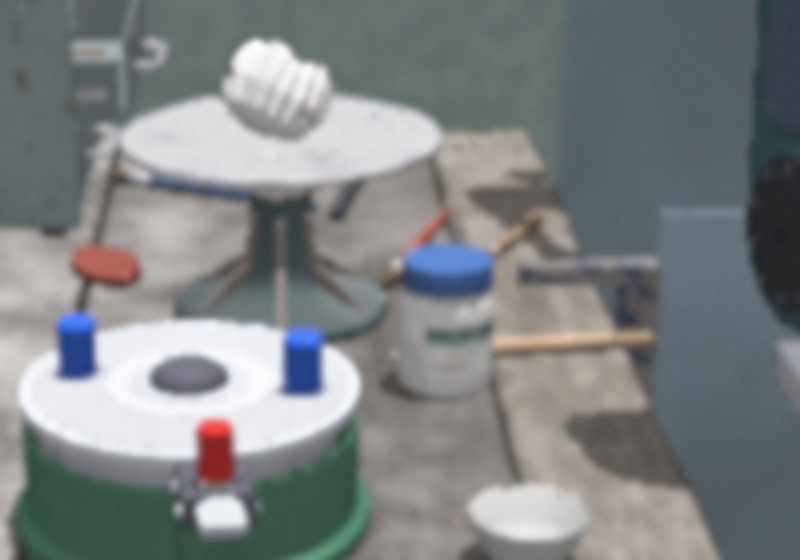

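View pics/c2.png

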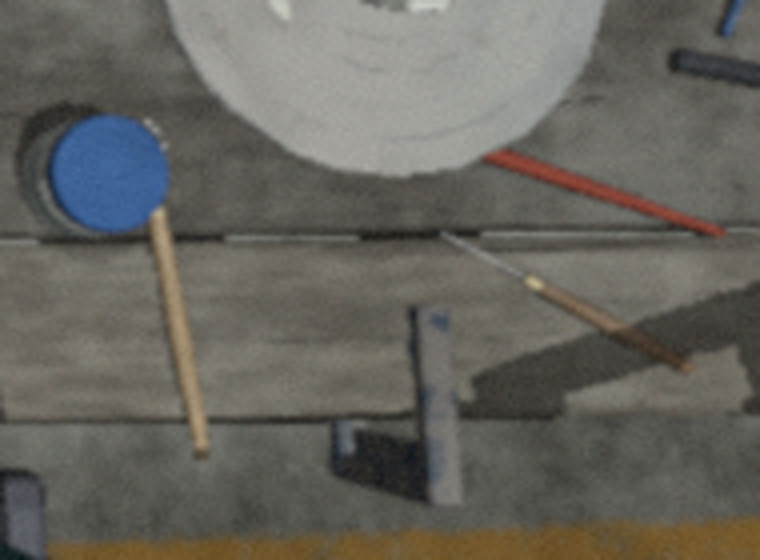

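```bash
python3 -m handwheel '[{"delta_pos":[0,-40,0],"yaw":0},{"delta_pos":[-25,-60,25],"yaw":-0.1},{"delta_pos":[-55,-60,55],"yaw":-0.2},{"delta_pos":[-85,-60,85],"yaw":-0.3},{"delta_pos":[-115,-60,117],"yaw":-0.4},{"delta_pos":[-145,-60,148],"yaw":-0.5},{"delta_pos":[-175,-60,178],"yaw":-0.6},{"delta_pos":[-205,-60,209],"yaw":-0.7},{"delta_pos":[-235,-60,240],"yaw":-0.8},{"delta_pos":[-265,-60,270],"yaw":-0.84},{"delta_pos":[-295,-60,300],"yaw":-0.84},{"delta_pos":[-316,-60,322],"yaw":-0.84}]' 255
cat > d.py <<'E'
import sys
from h import *
from scipy.spatial.transform import Rotation as Ro
# python3 d.py x y z [psi deg]: tool-axis mm and yaw to a world target
o=robot.get_obs();R=Ro.from_euler('xyz',o['ee_rot']).as_matrix();a=[float(v) for v in sys.argv[1:]]
print('t',round(o['time'],2),'pos',o['tool_pos'].round(4),'psi',np.degrees(np.arctan2(R[1,0],R[0,0])).round(1),'F',o['wrist_force'].round(1),'w',round(o['width'],3))
print('d mm',((R.T@(np.array(a[:3])-o['tool_pos']))*1e3).round(1))
if len(a)>3:
    print('yaw',-np.radians(a[3])+np.arctan2(R[1,0],R[0,0]))
E
python3 d.py .5126 .1616 .17 -22
```

```text
time: 1.55
tool_pos: [0.3831, -0.1076, 0.2658]
ee_rot: [-1.57, -0.001, -0.38]
wrist_force: [0.3, 0.1, 0.4]
width: 0.0022
t 1.55 pos [ 0.3831 -0.1076  0.2658] psi -21.8 F [0.3 0.1 0.4] w 0.002
d mm [ 20.3  95.9 298. ]
yaw 0.003804987056853948
```

```bash
python3 -m handwheel '[{"delta_pos":[3,0,40],"yaw":0},{"delta_pos":[6,0,85],"yaw":0},{"delta_pos":[9,0,130],"yaw":0},{"delta_pos":[12,0,175],"yaw":0},{"delta_pos":[15,10,220],"yaw":0},{"delta_pos":[18,40,260],"yaw":0},{"delta_pos":[20,70,290],"yaw":0},{"delta_pos":[20,96,298],"yaw":0},{"delta_pos":[20,96,298],"yaw":0}]'
python3 d.py .5126 .1616 .098 -22
python3 - <<'E'
from h import *
for n in('top','side'):
    s=robot.snapshot(n);x0,y0=(200,130) if n=='top' else (210,120)
    cv2.imwrite(f'pics/{n}2.png',cv2.resize(s['image'][y0:y0+140,x0:x0+160,::-1],None,fx=4,fy=4,interpolation=2))
E
```

```text
time: 2.45
tool_pos: [0.5096, 0.1599, 0.1644]
ee_rot: [-1.576, 0.008, -0.38]
wrist_force: [0.4, -0.7, -0.9]
width: 0.0004
t 2.45 pos [0.5096 0.1599 0.1644] psi -21.8 F [ 0.4 -0.7 -0.9] w 0.0
d mm [ 2.7 66.3  3. ]
yaw 0.004340390973141817
```

View pics/top2.png

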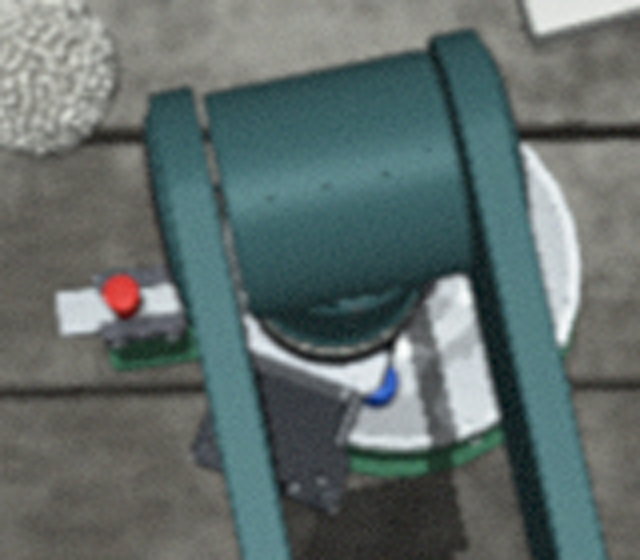

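View pics/side2.png

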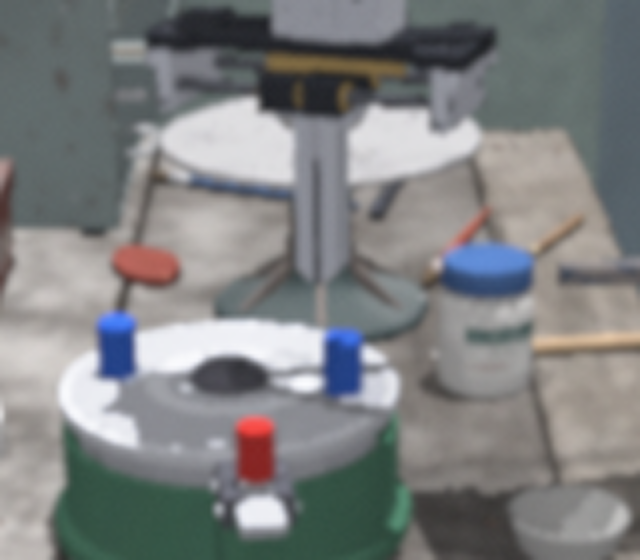

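The closed fingers hang above the disc on the knob side of the near peg, and the pegs haven't moved. I'll lower them beside that peg.

```bash
python3 -m handwheel '[{"delta_pos":[2,10,2],"yaw":0},{"delta_pos":[2,25,2],"yaw":0},{"delta_pos":[2,40,2],"yaw":0},{"delta_pos":[2,52,2],"yaw":0},{"delta_pos":[2,58,2],"yaw":0},{"delta_pos":[2,58,2],"yaw":0},{"delta_pos":[2,58,2],"yaw":0}]'
python3 d.py .5126 .1616 .099 -22
```

```text
time: 3.25
tool_pos: [0.5149, 0.1603, 0.1115]
ee_rot: [-1.571, -0.0, -0.382]
wrist_force: [0.8, 0.6, 0.3]
width: 0.0007
t 3.25 pos [0.5149 0.1603 0.1115] psi -21.9 F [0.8 0.6 0.3] w 0.001
d mm [-2.7 12.5  0.3]
yaw 0.0018773839446078466
```

```bash
python3 -m handwheel '[{"delta_pos":[-2,6,0],"yaw":0},{"delta_pos":[-2,12,0],"yaw":0},{"delta_pos":[-2,12,0],"yaw":0},{"delta_pos":[-2,12,0],"yaw":0}]'
cat > arc.py <<'E'
# rows needed to go round the turning axis, radius 68 mm, from the present pose; + = CCW
import sys
from h import *
from scipy.spatial.transform import Rotation as Ro
o=robot.get_obs();R=Ro.from_euler('xyz',o['ee_rot']).as_matrix();C=np.array([.5665,.1202])
p=o['tool_pos'];th=np.arctan2(*(p[:2]-C)[::-1]);r=np.linalg.norm(p[:2]-C)
print('t',round(o['time'],2),'pos',p.round(4),'th',np.degrees(th).round(1),'r',r.round(4),'psi',np.degrees(np.arctan2(R[1,0],R[0,0])).round(1),'F',o['wrist_force'].round(1),'T',o['wrist_torque'].round(2),'j6',o['joint_positions'][5].round(2))
if len(sys.argv)>1:
    st=float(sys.argv[1]);n=int(sys.argv[2])
    for i in range(1,n+1):
        a=th+np.radians(st*i);q=np.r_[C+.068*np.array([np.cos(a),np.sin(a)]),p[2]]
        print(((R.T@(q-p))*1e3).round(1),round(-np.radians(st*i),3))
for n,z,roi in(('top',.12,(210,140,350,250)),('side',None,(220,180,320,260))):
    s=robot.snapshot(n)
    for c,b in blobs(s,'blue',roi): print(n,c,b, onz(s,*c,.1065).round(4) if z is None else onz(s,*c,z).round(4))
E
python3 arc.py 4 10
```

```text
time: 3.65
tool_pos: [0.5128, 0.161, 0.0992]
ee_rot: [-1.571, 0.0, -0.382]
wrist_force: [-0.3, -0.0, -0.6]
width: 0.0004
t 3.65 pos [0.5128 0.161  0.0992] th 142.7 r 0.0675 psi -21.9 F [-0.3 -0.  -0.6] T [-0.07 -0.04 -0.02] j6 0.58
[-1.6  0.  -4.5] -0.07
[-2.4  0.  -9.2] -0.14
[ -2.8   0.  -13.9] -0.209
[ -3.    0.  -18.6] -0.279
[ -2.7   0.  -23.4] -0.349
[ -2.2   0.  -28.1] -0.419
[ -1.3   0.  -32.7] -0.489
[ -0.1   0.  -37.3] -0.559
[  1.4   0.  -41.8] -0.628
[  3.2   0.  -46.2] -0.698
top [296.7 225.7] [295, 222, 4, 8, 23] [0.4976 0.1284 0.12  ]
side [238.8 205.5] [235, 198, 8, 16, 113] [0.6335 0.1067 0.1065]
side [297.4 211. ] [294, 203, 7, 16, 52] [0.4955 0.144  0.1065]
```

```bash
python3 -m handwheel '[{"delta_pos":[-1.6,0,-4.5],"yaw":-0.07},{"delta_pos":[-2.4,0,-9],"yaw":-0.14},{"delta_pos":[-2.8,0,-14],"yaw":-0.21},{"delta_pos":[-3,0,-18.6],"yaw":-0.28},{"delta_pos":[-3,0,-18.6],"yaw":-0.28}]'
python3 arc.py 4 5
```

```text
time: 4.25
tool_pos: [0.5037, 0.145, 0.0999]
ee_rot: [-1.57, -0.001, -0.102]
wrist_force: [-0.2, 1.4, -0.7]
width: 0.0004
t 4.25 pos [0.5037 0.145  0.0999] th 158.5 r 0.0675 psi -5.9 F [-0.2  1.4 -0.7] T [ 0.13 -0.19 -0.02] j6 0.27
[-1.6 -0.  -4.5] -0.07
[-2.4 -0.  -9.2] -0.14
[ -2.8  -0.  -13.9] -0.209
[ -3.   -0.  -18.6] -0.279
[ -2.8  -0.  -23.4] -0.349
top [301.  161.6] [297, 159, 9, 6, 48] [0.637  0.1164 0.12  ]
side [237.8 206.9] [234, 200, 8, 15, 108] [0.6351 0.1154 0.1065]
```

```bash
python3 -m handwheel '[{"delta_pos":[-1.6,0,-4.5],"yaw":-0.07},{"delta_pos":[-2.4,0,-9],"yaw":-0.14},{"delta_pos":[-2.8,0,-14],"yaw":-0.21},{"delta_pos":[-3,0,-18.6],"yaw":-0.28},{"delta_pos":[-3,0,-18.6],"yaw":-0.28}]'
python3 arc.py
```

```text
time: 4.85
tool_pos: [0.4987, 0.1269, 0.0998]
ee_rot: [-1.57, -0.001, 0.177]
wrist_force: [0.3, 1.5, 0.3]
width: 0.0
t 4.85 pos [0.4987 0.1269 0.0998] th 174.4 r 0.0681 psi 10.1 F [0.3 1.5 0.3] T [ 0.12 -0.2  -0.02] j6 -0.04
top [292.6 163.8] [288, 159, 10, 10, 79] [0.6324 0.1346 0.12  ]
side [237.8 210.2] [234, 202, 8, 17, 113] [0.6333 0.1357 0.1065]
```

```bash
python3 -m handwheel '[{"delta_pos":[-1.6,0,-4.5],"yaw":-0.07},{"delta_pos":[-2.4,0,-9],"yaw":-0.14},{"delta_pos":[-2.8,0,-14],"yaw":-0.21},{"delta_pos":[-3,0,-18.6],"yaw":-0.28},{"delta_pos":[-3,0,-18.6],"yaw":-0.28}]'
python3 arc.py
```

```text
time: 5.45
tool_pos: [0.4964, 0.1179, 0.0997]
ee_rot: [-1.55, -0.005, 0.46]
wrist_force: [-4.8, 23.2, 1.3]
width: 0.0003
t 5.45 pos [0.4964 0.1179 0.0997] th -178.1 r 0.0701 psi 26.4 F [-4.8 23.2  1.3] T [ 4.51  0.74 -0.04] j6 -0.36
top [289.2 165.8] [285, 161, 10, 10, 76] [0.628 0.142 0.12 ]
side [238.6 214.4] [235, 207, 8, 16, 116] [0.6293 0.1607 0.1065]
side [292.9 212.2] [290, 209, 8, 7, 36] [0.5059 0.1509 0.1065]
```

It has stopped hard at 23 N after about 23° of turn, and peg rows in the side view have gone down. I'll ease off and look.

```bash
python3 -m handwheel '[{"delta_pos":[0,0,8],"yaw":0},{"delta_pos":[0,0,16],"yaw":0},{"delta_pos":[0,0,22],"yaw":0},{"delta_pos":[0,0,22],"yaw":0}]'
python3 arc.py
python3 - <<'E'
from h import *
t=robot.snapshot('top');s=robot.snapshot('side')
B=[c for c,_ in blobs(t,'blue',(210,140,350,250))];b=[c for c,_ in blobs(s,'blue',(220,190,320,260))]
print([ (i,j,two(t,i,s,j)) for i in B for j in b])
cv2.imwrite('pics/side3.png',cv2.resize(s['image'][160:290,210:350,::-1],None,fx=5,fy=4.5,interpolation=2))
E
```

```text
time: 5.95
tool_pos: [0.4886, 0.1277, 0.0993]
ee_rot: [-1.571, 0.001, 0.458]
wrist_force: [0.3, 0.0, -0.3]
width: 0.0
t 5.95 pos [0.4886 0.1277 0.0993] th 174.5 r 0.0783 psi 26.2 F [ 0.3  0.  -0.3] T [-0.   -0.13 -0.01] j6 -0.31
top [289.1 165.8] [285, 161, 9, 10, 76] [0.628  0.1422 0.12  ]
side [292.6 209.8] [290, 201, 8, 15, 60] [0.5064 0.1366 0.1065]
side [238.6 214.5] [235, 207, 8, 16, 115] [0.6293 0.1613 0.1065]
[(array([289.1, 165.7]), array([292.6, 209.7]), (array([0.5642568 , 0.14971579, 0.12998197]), np.float64(0.11977386822681227))), (array([289.1, 165.7]), array([238.6, 214.4]), (array([0.63247921, 0.14171134, 0.09874208]), np.float64(0.0023473317668019234)))]
```

View pics/side3.png

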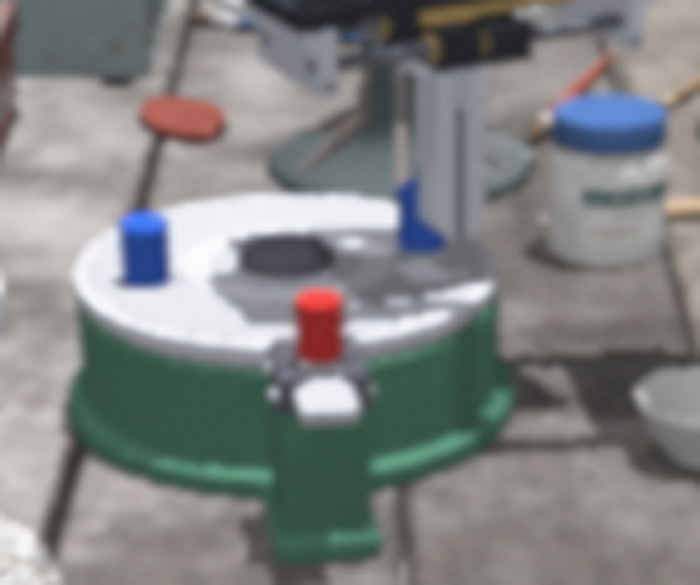

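```bash
python3 -m handwheel '[{"delta_pos":[0,-15,0],"yaw":0},{"delta_pos":[0,-40,0],"yaw":0},{"delta_pos":[0,-70,0],"yaw":0},{"delta_pos":[0,-80,0],"yaw":0},{"delta_pos":[0,-80,0],"yaw":0}]'
python3 d.py .544 .3008 .175 7
```

```text
time: 6.65
tool_pos: [0.4902, 0.1274, 0.1813]
ee_rot: [-1.572, -0.004, 0.457]
wrist_force: [0.5, -0.2, -0.5]
width: 0.0006
t 6.65 pos [0.4902 0.1274 0.1813] psi 26.2 F [ 0.5 -0.2 -0.5] w 0.001
d mm [124.8   6.6 131.8]
yaw 0.3351905761975757
```

```bash
python3 -m handwheel '[{"delta_pos":[10,0,12],"yaw":0.04},{"delta_pos":[30,0,32],"yaw":0.1},{"delta_pos":[55,0,58],"yaw":0.18},{"delta_pos":[80,0,84],"yaw":0.25},{"delta_pos":[105,0,110],"yaw":0.33},{"delta_pos":[120,0,127],"yaw":0.335},{"delta_pos":[125,0,132],"yaw":0.335},{"delta_pos":[125,0,132],"yaw":0.335},{"delta_pos":[125,0,132],"yaw":0.335}]'
python3 d.py .544 .3008 .108 7
python3 - <<'E'
from h import *
t=robot.snapshot('top');s=robot.snapshot('side')
print([c for c in blobs(t,'red',(200,140,350,250))],blobs(s,'red',(220,190,320,260)))
for n,q in (('top',t),('side',s)):
  for c,b in blobs(q,'blue',(200,140,350,260)): print(n,c,b)
x0,y0=200,130
cv2.imwrite('pics/top4.png',cv2.resize(t['image'][y0:y0+140,x0:x0+160,::-1],None,fx=4,fy=4,interpolation=2))
cv2.imwrite('pics/side4.png',cv2.resize(s['image'][130:290,210:370,::-1],None,fx=3.7,fy=3.7,interpolation=2))
E
```

```text
time: 7.55
tool_pos: [0.5423, 0.3001, 0.1785]
ee_rot: [-1.572, 0.002, 0.122]
wrist_force: [-0.0, 0.0, 0.1]
width: 0.0002
t 7.55 pos [0.5423 0.3001 0.1785] psi 7.0 F [-0.   0.   0.1] w 0.0
d mm [ 1.9 70.5  0.6]
yaw 0.00018102074875064877
[(array([231. , 203.9]), [227, 200, 8, 8, 36])] [(array([273.6, 232.9]), [270, 226, 8, 14, 88])]
top [289.1 165.7] [285, 161, 9, 10, 76]
top [311.2 224.2] [307, 219, 10, 11, 83]
side [294.  206.5] [290, 199, 9, 16, 115]
side [238.6 214.5] [235, 207, 8, 16, 115]
```

View pics/top4.png

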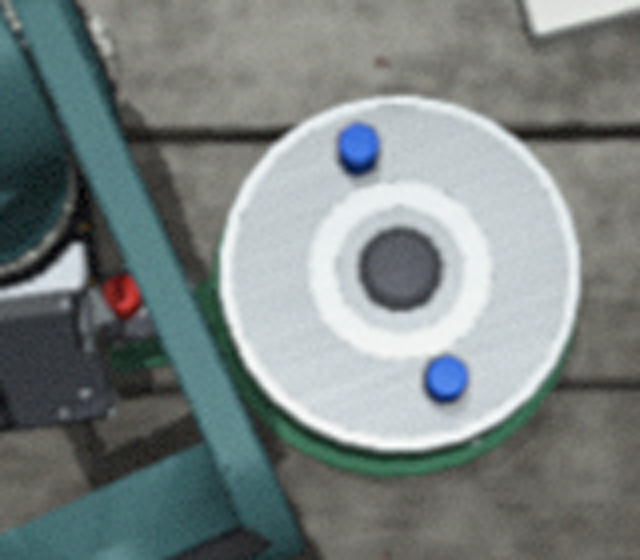

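View pics/side4.png

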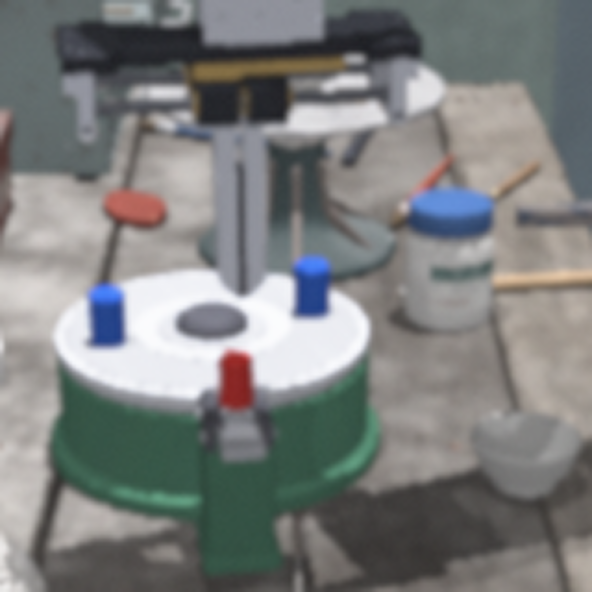

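```bash
python3 - <<'E'
from h import *
t=robot.snapshot('top');s=robot.snapshot('side')
a=two(t,(289.1,165.7),s,(238.6,214.5));b=two(t,(311.2,224.2),s,(294,206.5));print(a,b,(a[0]+b[0])/2,np.linalg.norm(a[0]-b[0]))
print(two(t,(231,203.9),s,(273.6,232.9)))
E
```

```text
(array([0.63251647, 0.14170535, 0.09849462]), np.float64(0.00239813326441828)) (array([0.50298748, 0.09623104, 0.09833621]), np.float64(0.0007711478499760849)) [0.56775197 0.1189682  0.09841541] 0.13727962987584322
(array([0.5476826 , 0.26815458, 0.10995109]), np.float64(0.00068668237291429))
```

Both pegs' midpoints are now at 98.4 mm. They were 106.5 mm before and should be 98.5 mm, so the plate is home and level. Next I'll lower the fingers outside the knob.

```bash
python3 -m handwheel '[{"delta_pos":[1,15,0],"yaw":0},{"delta_pos":[1,35,0],"yaw":0},{"delta_pos":[1,55,0],"yaw":0},{"delta_pos":[1,66,0],"yaw":0},{"delta_pos":[1,66,0],"yaw":0},{"delta_pos":[1,66,0],"yaw":0}]'
python3 d.py .549 .2598 .110 7
```

```text
time: 8.35
tool_pos: [0.5438, 0.3013, 0.1135]
ee_rot: [-1.571, -0.0, 0.123]
wrist_force: [-0.1, -0.3, -0.0]
width: 0.0005
t 8.35 pos [0.5438 0.3013 0.1135] psi 7.0 F [-0.1 -0.3 -0. ] w 0.0
d mm [  0.    3.5 -41.8]
yaw 0.0006952838709896186
```

```bash
python3 -m handwheel '[{"delta_pos":[0,3,-5],"yaw":0},{"delta_pos":[0,4,-10],"yaw":0},{"delta_pos":[0,4,-15],"yaw":0},{"delta_pos":[0,4,-20],"yaw":0},{"delta_pos":[0,4,-24],"yaw":0},{"delta_pos":[0,4,-28],"yaw":0},{"delta_pos":[0,4,-32],"yaw":0},{"delta_pos":[0,4,-35],"yaw":0},{"delta_pos":[0,4,-38],"yaw":0},{"delta_pos":[0,4,-38],"yaw":0}]'
python3 d.py .549 .2598 .110 7
```

```text
time: 9.35
tool_pos: [0.5484, 0.263, 0.1094]
ee_rot: [-1.572, 0.0, 0.123]
wrist_force: [-0.4, 0.6, -0.4]
width: 0.0004
t 9.35 pos [0.5484 0.263  0.1094] psi 7.0 F [-0.4  0.6 -0.4] w 0.0
d mm [ 0.2 -0.6 -3.3]
yaw 0.00036062360300352647
```

```bash
python3 -m handwheel '[{"delta_pos":[0,0,-2],"yaw":0},{"delta_pos":[0,0,-4],"yaw":0},{"delta_pos":[0,0,-4],"yaw":0}]'; python3 -m handwheel '[{"delta_pos":[0,0,-1.5],"yaw":0},{"delta_pos":[0,0,-3],"yaw":0},{"delta_pos":[0,0,-3],"yaw":0}]'
python3 d.py .549 .2598 .110 7
```

```text
time: 9.65
tool_pos: [0.5483, 0.2623, 0.1094]
ee_rot: [-1.566, 0.0, 0.124]
wrist_force: [0.1, 7.7, -0.1]
width: 0.0005
time: 9.95
tool_pos: [0.5484, 0.2622, 0.1095]
ee_rot: [-1.56, -0.001, 0.126]
wrist_force: [-0.6, 13.5, -0.7]
width: 0.0001
t 9.95 pos [0.5484 0.2622 0.1095] psi 7.2 F [-0.6 13.5 -0.7] w 0.0
d mm [ 0.3 -0.5 -2.5]
yaw 0.0036231402464661777
```

The force rises to 13.5 N without further motion, 13 mm past the point where an unseated plate would block the bolt, so this is the hard stop. I'll back off, lift clear and check.

```bash
python3 -m handwheel '[{"delta_pos":[0,0,8],"yaw":0},{"delta_pos":[0,0,20],"yaw":0},{"delta_pos":[0,0,35],"yaw":0},{"delta_pos":[0,0,35],"yaw":0},{"delta_pos":[0,-25,35],"yaw":0},{"delta_pos":[0,-60,35],"yaw":0},{"delta_pos":[0,-100,45],"yaw":0},{"delta_pos":[0,-120,70],"yaw":0},{"delta_pos":[0,-120,90],"yaw":0},{"delta_pos":[0,-120,90],"yaw":0},{"delta_pos":[0,-120,90],"yaw":0}]'
python3 - <<'E'
from h import *
t=robot.snapshot('top');s=robot.snapshot('side')
for n,q in (('top',t),('side',s)):
  for col in('blue','red'):
   for c,b in blobs(q,col,(200,140,350,260)): print(n,col,c,b)
cv2.imwrite('pics/top5.png',t['image'][:,:,::-1])
cv2.imwrite('pics/side5.png',cv2.resize(s['image'][130:290,210:370,::-1],None,fx=3.7,fy=3.7,interpolation=2))
R=[c for c,_ in blobs(t,'red',(200,140,350,260))];r=[c for c,_ in blobs(s,'red',(200,190,350,260))]
C=np.array([.5665,.1202])
for i in R:
  for j in r:
    p=two(t,i,s,j);print(p,np.linalg.norm(p[0][:2]-C))
for i,j in zip([c for c,_ in blobs(t,'blue',(200,140,350,260))],[c for c,_ in blobs(s,'blue',(200,190,350,260))][::-1]):print(two(t,i,s,j))
print(robot.get_obs()['wrist_force'])
E
```

```text
time: 11.05
tool_pos: [0.5373, 0.3456, 0.2264]
ee_rot: [-1.574, 0.004, 0.124]
wrist_force: [-0.1, 1.1, -0.1]
width: 0.0006
top blue [289.1 165.9] [285, 161, 9, 11, 78]
top blue [311.1 224.2] [307, 219, 9, 11, 81]
top red [242.6 201.3] [239, 197, 8, 10, 62]
side blue [294.1 206.5] [290, 199, 9, 16, 115]
side blue [238.6 214.5] [235, 207, 8, 16, 115]
side red [272.2 226. ] [268, 219, 8, 15, 91]
(array([0.55165553, 0.24296958, 0.11431091]), np.float64(0.0018108928120529866)) 0.12366376653093081
(array([0.63230393, 0.14170971, 0.09844145]), np.float64(0.0019599541007654384))
(array([0.50286268, 0.09646324, 0.09844703]), np.float64(0.0009945631201752044))
[-0.47939753  0.23088545  0.44585026]
```

View pics/top5.png

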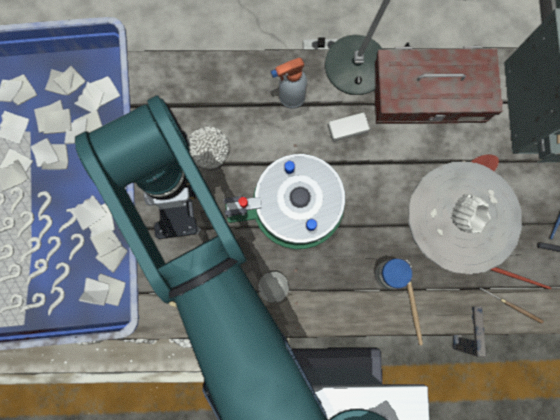

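View pics/side5.png

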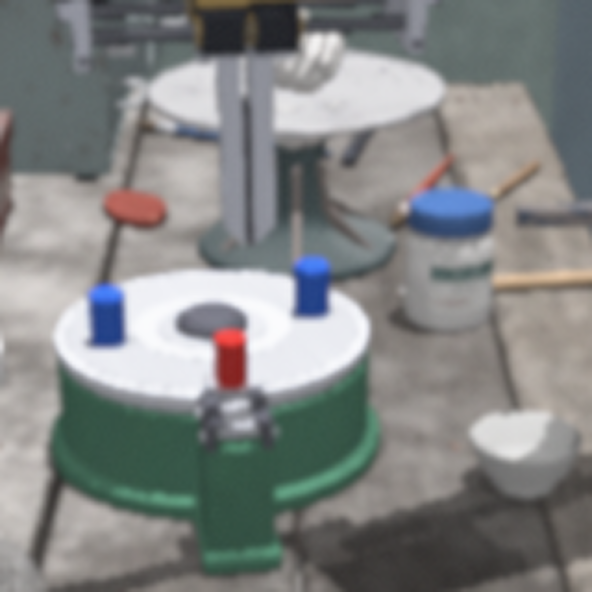

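The knob now sits 123.7 mm from the axis (123 mm expected), at the right height, with the bolt tip over the disc. Both pegs are at 98.4 mm, the bystanders in view haven't moved, and the arm is clear of everything.

```bash
python3 -c "
from bench import robot
print(robot.close_job())"
```

```text
the job is handed in; nothing more can be done
None
```

The plate is home and the bolt is pushed fully in over its edge. I handed the job in at about 11 s of the 64 s allowed; it reports no verdict.

- **Plate:** I pushed the near blue peg about 30° counter-clockwise with closed fingers until the plate dropped and stopped. The highest wrist force I read was about 24 N, against the 60 N limit, and I eased off straight away. Both peg midpoints measured 98.4 mm afterwards (98.5 mm expected when home), so the plate is flush and level. The peg midpoint moved about 2 mm from its first measurement, roughly the calibration error.
- **Bolt:** I pushed the knob inward to its hard stop, reaching 13.5 N. It then measured 123.7 mm from the axis, against 123 mm expected at full travel, so about 27 to 28 mm of 28 mm.
- **Bystanders:** The jar, bowl, dome and plaster block looked unmoved in the last pictures. The arm hid the tape roll in the last top view, so I did not recheck it, but the tool did not go down near it.
- **Arm:** It ended clear of everything, with under 1 N on the wrist.

No check failed or disagreed beyond the 2 mm camera calibration.

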